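# Unstack panel parts onto their mounting pads

## Task

Take the stack of four control-panel parts apart from the top down, one part at a time, and set each upright on the black rubber pad cut to its outline: the capacitor can on the small round pad, the relay on the small rectangular pad, the round sounder on the large round pad and, last, the power supply on the long rectangular pad. Centre each part on its pad so that no edge hangs over, turn the two rectangular parts square with theirs, and set the parts down without dropping or toppling any. Leave the screwdriver and the screw box where they lie.

Things in the scene. Friction and masses are not known exactly. Their poses are not given: they have to be found in the camera images.
- capacitor: Capacitor can, bare aluminium upright cylinder, 22 mm diameter, 30 mm high, top of the stack, 20 to 45 g. Origin: centre of its underside; z up.
- relay: Relay, black plastic block 30 (its x) x 40 (its y) x 28 mm high, third from below, 50 to 100 g; lies flat on the sounder, turned up to 0.35 rad from the power supply. Origin: centre of its underside; z up.
- sounder: Sounder, white plastic disc 52 mm diameter, 28 mm high, second from below, lying on the power supply, 70 to 140 g. Origin: centre of its underside; z up.
- supply: Power supply, grey plastic case 54 (its x) x 120 (its y) x 32 mm high with vent slots on top, bottom of the stack, standing on the mounting plate, 200 to 390 g. Origin: centre of its underside; z up. Each part of the stack is centred on the one below to about 4 mm and is loose. The stack stands on the same flat aluminium mounting plate as the pads (plate top at z = 4 mm).
- pad_dot: Small round pad, black rubber, 38 mm diameter, 3 mm thick, fixed on the plate: place of the capacitor. Origin: centre of its underside (its top is 3 mm higher). The four pads and the stack share five spots on the plate in random order; centres of neighbours are at least 0.13 m apart.
- pad_small: Small rectangular pad, black rubber, 46 (its x) x 56 (its y) mm, 3 mm thick, fixed on the plate: place of the relay, long side along long side. Origin: centre of its underside.
- pad_disc: Large round pad, black rubber, 68 mm diameter, 3 mm thick, fixed on the plate: place of the sounder. Origin: centre of its underside.
- pad_long: Long rectangular pad, black rubber, 70 (its x) x 136 (its y) mm, 3 mm thick, fixed on the plate: place of the power supply, long side along long side. Origin: centre of its underside.
- screwdriver: Bystander: screwdriver with orange handle lying loose along x near the left edge of the plate, 200 mm long (its x, handle to -x) and 26 mm thick; origin: under its middle. Not to be moved. Slotted blue wiring ducts, 40 mm high, fixed, edge the plate beyond x = 0.76 m and outside y = +-0.42 m.
- screwbox: Bystander: open clear plastic screw box 110 (x) x 75 (y) x 28 mm high near the right edge of the plate, loose. Not to be moved. Origin: centre of its underside.
Things that resemble listed ones, but are neither listed nor needed, are in the scene too. Leave any turquoise or white look-alike of the pad_dot alone.

How it is judged (in metres and radians):
On the way, in this order (a step that is already met when the one before it is completed fails the run):
1. the capacitor can stands on the small round pad, let go (horizontal distance between capacitor and pad_dot below 0.01 m and z of capacitor in the frame of pad_dot between 0 and 0.008 m and angle between capacitor's own z axis and vertical below 0.12 rad and linear speed of capacitor below 0.03 m/s and contact force between the fingers and capacitor below 0.1 N), for 0.2 s.
2. then the relay is on the small rectangular pad, squared up, let go (horizontal distance between relay and pad_small below 0.01 m and z of relay in the frame of pad_small between 0 and 0.008 m and angle between relay's own z axis and vertical below 0.12 rad and angle between the y axis of relay and the y axis of pad_small, either way round below 0.25 rad and linear speed of relay below 0.03 m/s and contact force between the fingers and relay below 0.1 N), for 0.2 s.
3. then the round sounder is on the large round pad, let go (horizontal distance between sounder and pad_disc below 0.01 m and z of sounder in the frame of pad_disc between 0 and 0.008 m and angle between sounder's own z axis and vertical below 0.12 rad and linear speed of sounder below 0.03 m/s and contact force between the fingers and sounder below 0.1 N), for 0.2 s.
4. then the power supply is on the long rectangular pad, squared up, let go (horizontal distance between supply and pad_long below 0.01 m and z of supply in the frame of pad_long between 0 and 0.008 m and angle between supply's own z axis and vertical below 0.12 rad and angle between the y axis of supply and the y axis of pad_long, either way round below 0.25 rad and linear speed of supply below 0.03 m/s and contact force between the fingers and supply below 0.1 N), for 0.2 s.
At the end, for the whole second after the job is handed in: Each part stands upright (0.12 rad) on its own pad, as the goal pairs them: centres within 10 mm, underside less than 8 mm above the pad's underside, relay and power supply squared with their pads within 0.25 rad (either way round), all let go and at rest (all of step 1 and all of step 2 and all of step 3 and all of step 4); the robot touches nothing.
It fails at once if a part is dropped or falls (faster than 0.7 m/s while the fingers do not hold it) ((linear speed of capacitor above 0.7 m/s and contact force between the fingers and capacitor below 0.1 N) or (linear speed of relay above 0.7 m/s and contact force between the fingers and relay below 0.1 N) or (linear speed of sounder above 0.7 m/s and contact force between the fingers and sounder below 0.1 N) or (linear speed of supply above 0.7 m/s and contact force between the fingers and supply below 0.1 N)).
It fails at once if the screwdriver or the screw box is moved by more than 20 mm (distance of any of screwdriver, screwbox from where it was at the start of the episode above 0.02 m).
It also fails if it takes over 141 s, if anything falls off the work surface, if the arm or the gripper's body presses on something with over 40 N, if the wrist force passes 120 N, or if a joint passes its speed limit or range.

## Robot

A 6-joint arm with a two-finger parallel gripper is mounted at the origin on the work surface. World frame = base frame: x ahead of the robot, y to its left, z up, the work surface at z = 0. Lengths are in m, angles in degrees, forces in N, time in s.
With the tool pointing down it reaches from about 0.375 to 0.75 m from the base axis. Payload 9 kg.
Tool frame: the origin (TCP) lies where the fingers leave the gripper's body, on its centre line; the fingertips stand 73 mm ahead of it and the grasp point (between the pads) lies 54 mm ahead of it (robot.tip_reach is the distance from the TCP to the fingertips, in m); z points along the fingers, y is the line along which they close (so a half turn about z gives the same grasp; the last joint's range is limited). The gripper opens to 85 mm and grips with 20 to 120 N. Pads are 22 mm wide; open, the fingers measure 114 mm over their backs; the gripper's body (76 mm by 85 mm) begins 54 mm behind the grasp point. The pads swing forward as they close: fully open they stand 13 mm farther back than shut.
Start: joints at [-75.842, 5.964, 5.575, 89.605, 0, 77.527], TCP at [0.269, -0.536, 0.304] pointing down, gripper open.
Joint ranges: [-171.21, 171.21], [-48.23, 106.86], [-62.78, 66.21], [-105.2, 120.99], [-86.42, 89.51], [-180, 180]. Speed limits (degrees/s): [127.2, 127.2, 147.25, 180, 180, 180].

## Interface

Orientations are given as [roll, pitch, yaw] about the fixed x, y, z axes, in that order (R = Rz(yaw) Ry(pitch) Rx(roll)).
In Python, from plant import robot gives the robot as it stands. Calls block until the motion is done:
- robot.move_pose(position, orientation): joint-space move of the TCP to a pose.
- robot.line_to(position, vel=0.15, rotation=None, guard=None): straight line of the TCP; rotation=None keeps the orientation; vel is the mean speed in m/s. With guard (N) it stops when the force on the tool has changed by that much, and returns True; else False.
- robot.goto_joints(angles): joint-space move.
- robot.set_gripper(opening): finger opening in m; the grip force is fixed at half the most; returns when the fingers have stopped.
- robot.pause(seconds).
- robot.ik(position, orientation): joint angles nearest the present ones, or None.
- robot.observe(): the state.
- robot.grab_frame(name): name is "scene" or "top" or "wrist"; returns the picture (400x640x3 uint8, blue, green, red); there is no depth.
- robot.get_calibration(name): a dict with "vertical_fov" (degrees; the focal length in pixels is half the picture's height over the tangent of half this angle, whatever the lens; pixels are square), "cx", "cy" (the principal point, pixels), "rvec" (rotation vector, rad) and "tvec" (3), from world to camera coordinates, as OpenCV has them. Camera axes: x right, y down, z forward; pixel columns grow to the right and rows downward; lengths in m; the calibration is good to about 2 mm. A picture is of the moment at which its call begins: read the wrist's pose just before it. get_calibration takes no time and is no camera call; for the wrist camera it gives the pose at the moment of the call.
A pose or a line that the arm cannot do raises robot.IKError and nothing moves.
- robot.job_done(): hands the job in; it is judged then, once.
The state is a dict: "time": time; "q": joint angles; "qvel": joint speeds; "joint_torque": joint torques, N m; "tool_pos": TCP position; "tcp_rot": TCP orientation; "ft_force": force on the tool from outside, world axes, zero at the start; "torque": the same for the moment, N m; "gripper_width": finger opening in m; "gripper_force": force on a finger pad.
Only numpy, scipy, OpenCV 4.12 (cv2) and the standard library are available. Lean on these libraries where they do the work, as an engineer would, in place of code of your own. Each camera call takes 0.05 s, during which the arm holds its last target. There are 200 camera calls.

## Working session

There is one attempt and no reset: what is moved stays moved. The work goes in short steps, each a Python script; the robot and the scene stay as the last script left them, time stands still between calls to the robot, and variables do not carry over. Pictures are saved under pics/ and viewed, at most 14 in all, crops included, and the job is handed in when it is done.

```bash
ls; mkdir -p pics; python3 - <<'E'
from plant import robot
import cv2
for n in("scene","top"):
    cv2.imwrite(f"pics/{n}0.png",robot.grab_frame(n)); print(n,robot.get_calibration(n))
E
```

```text
pics
scene {'vertical_fov': 54.390582683721, 'cx': 316.0337826223119, 'cy': 201.9336144136214, 'rvec': array([ 2.03683147,  1.65468602, -0.49870949]), 'tvec': array([-0.10692369, -0.33643789,  1.17686219])}
top {'vertical_fov': 49.835178358893, 'cx': 321.61691218317657, 'cy': 200.67062457899908, 'rvec': array([ 2.09574199, -2.161516  ,  0.16512493]), 'tvec': array([0.01810103, 0.5012033 , 0.94550979])}
```

View pics/top0.png

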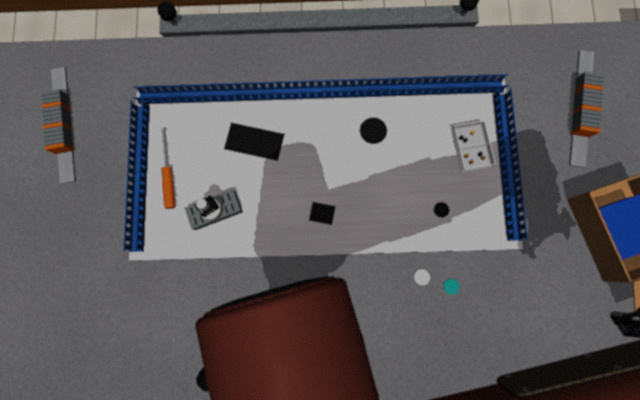

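View pics/scene0.png

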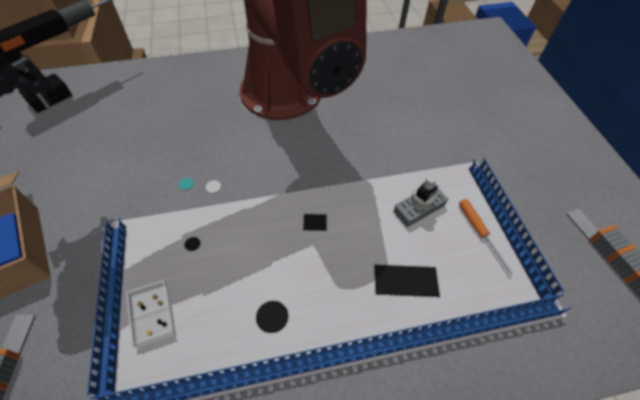

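Candidates in the top picture:
- **Long pad:** (254,141)
- **Large round pad:** (373,130)
- **Small rectangular pad:** (322,213)
- **Small round black pad:** (441,210). Its look-alikes are the white disc (422,277) and the turquoise disc (451,286), both off the plate.
- **Stack:** (213,207)

I choose the black disc at (441,210). Next I measure everything and check it close up.

```bash
cat >h.py <<'E'
from plant import robot
import cv2, numpy as np
def rays(cal,uv,z):
    """pixels -> world points on plane z"""
    R=cv2.Rodrigues(cal['rvec'])[0]; c=-R.T@np.ravel(cal['tvec'])
    f=200/np.tan(np.radians(cal['vertical_fov']/2))
    uv=np.atleast_2d(uv).astype(float)
    d=np.c_[(uv[:,0]-cal['cx'])/f,(uv[:,1]-cal['cy'])/f,np.ones(len(uv))]@R
    return c+d*((z-c[2])/d[:,2])[:,None]
def snap(n,name=None):
    cal=robot.get_calibration(n); im=robot.grab_frame(n)
    if name: cv2.imwrite(f'pics/{name}.png',im)
    return im,cal
def project(cal,p):
    f=200/np.tan(np.radians(cal['vertical_fov']/2))
    K=np.array([[f,0,cal['cx']],[0,f,cal['cy']],[0,0,1]])
    return cv2.projectPoints(np.atleast_2d(p).astype(float),cal['rvec'],cal['tvec'],K,None)[0][:,0]
def blobs(mask,cal,z,amin=0.0003,amax=0.02):
    """blobs on plane z: centre, min-area rect (mm), long-side yaw, pixel"""
    out=[]
    for c in cv2.findContours(mask.astype(np.uint8),cv2.RETR_EXTERNAL,cv2.CHAIN_APPROX_NONE)[0]:
        if len(c)<8: continue
        p=rays(cal,c[:,0],z)[:,:2]
        A=cv2.contourArea(np.float32(p))
        if not amin<A<amax: continue
        (x,y),(w,h),_=r=cv2.minAreaRect(np.float32(p*1000)); b=cv2.boxPoints(r)
        e=b[1]-b[0]; g=b[2]-b[1]; l=e if np.hypot(*e)>np.hypot(*g) else g
        out.append(dict(c=(x/1000,y/1000),s=tuple(sorted((w,h))),yaw=np.degrees(np.arctan2(l[1],l[0]))%180,A=A*1e6,px=c[:,0].mean(0)))
    return out
def show(bs):
    for b in bs: print('c',np.round(b['c'],4),'s',np.round(b['s'],1),'yaw',round(b['yaw'],1),'A',round(b['A']),'px',b['px'].round())
E
python3 - <<'E'
from h import *
for n in("top","scene"):
    im,cal=snap(n); print(n); show([b for b in blobs(im.max(2)<60,cal,0.007) if .3<b['c'][0]<.8 and abs(b['c'][1])<.45])
cal=robot.get_calibration("wrist"); R=cv2.Rodrigues(cal['rvec'])[0]
print(-R.T@cal['tvec'],R[2],R[0],cal['vertical_fov'],cal['cx'],cal['cy'])
print(rays(robot.get_calibration("top"),[(213,207),(205,200)],0.036))
print(robot.observe())
E
```

```text
top
c [ 0.4784 -0.278 ] s [32.9 33.8] yaw 175.8 A 876 px [441. 209.]
c [0.4781 0.0036] s [44.  54.3] yaw 76.8 A 2193 px [322. 213.]
c [0.5012 0.2695] s [35.2 50. ] yaw 162.4 A 841 px [208. 207.]
c [0.6593 0.1634] s [ 67.3 133.1] yaw 75.7 A 8325 px [254. 141.]
c [ 0.6783 -0.1264] s [61.1 61.1] yaw 88.0 A 2923 px [373. 130.]
c [0.5934 0.4326] s [ 19.9 374.4] yaw 179.0 A 2271 px [144. 173.]
c [ 0.5921 -0.4331] s [ 19.5 373.1] yaw 0.9 A 2773 px [502. 162.]
scene
c [ 0.6787 -0.1268] s [58.7 58.8] yaw 78.2 A 2758 px [272. 316.]
c [0.6602 0.164 ] s [ 64.8 130.5] yaw 74.9 A 7900 px [406. 280.]
c [ 0.4792 -0.2771] s [27.8 31.7] yaw 78.3 A 714 px [192. 244.]
c [0.4792 0.0036] s [38.2 49.5] yaw 78.4 A 1869 px [315. 222.]
c [0.4456 0.291 ] s [31.9 55.4] yaw 123.6 A 1055 px [426. 192.]
[ 0.33463902 -0.50353817  0.37364983] [-0.25942644 -0.12911035 -0.95709375] [ 4.47467295e-01 -8.94300061e-01 -6.49310440e-04] 63.088901942012704 318.0785985295688 195.19549366524322
[[0.49576908 0.25398198 0.036     ]
 [0.51278837 0.27278651 0.036     ]]
{'time': 0.2, 'q': array([-7.58424415e+01,  5.98717079e+00,  5.54506547e+00,  8.96057249e+01,
        1.45818506e-04,  7.75260322e+01]), 'qvel': array([-0.01949581, -0.11651686,  0.18091364,  0.08258689, -0.02969994,
        0.01384282]), 'joint_torque': array([-2.44051935e-04, -5.56701458e+01,  5.03497159e+01,  1.11836381e-02,
       -3.09839588e-04,  1.69204742e-05]), 'tool_pos': array([ 0.26891695, -0.53619901,  0.30341227]), 'tcp_rot': array([-1.79953330e+02, -1.04735188e-02,  2.66315220e+01]), 'ft_force': array([-0.24563981, -0.00719222, -0.11873045]), 'torque': array([ 0.03423145,  0.0117721 , -0.01672972]), 'gripper_force': 0.0, 'gripper_width': 0.08517897319738256}
```

```bash
python3 - <<'E'
from h import *
robot.move_pose([0.47,-0.278,0.27],[180,0,0])
im,cal=snap("wrist","w_dot"); show(blobs(im.max(2)<60,cal,0.007))
robot.move_pose([0.496,0.254,0.31],[180,0,0])
im2,cal2=snap("wrist","w_stack")
cv2.imwrite("pics/both.png",np.vstack([cv2.resize(im,(480,300)),cv2.resize(im2,(480,300))]))
print(robot.observe()['tool_pos'],robot.observe()['time'])
E
```

```text
c [ 0.3866 -0.6204] s [ 34.1 234.5] yaw 15.9 A 6660 px [625. 221.]
c [0.478  0.0026] s [45.7 56.4] yaw 77.1 A 2487 px [ 46. 162.]
c [ 0.5053 -0.4636] s [ 21.  242.9] yaw 179.9 A 4485 px [504. 114.]
c [ 0.506  -0.4338] s [ 18.6 241.7] yaw 179.9 A 3812 px [473. 120.]
[0.49604681 0.25388745 0.30997853] 5.8917
```

View pics/both.png

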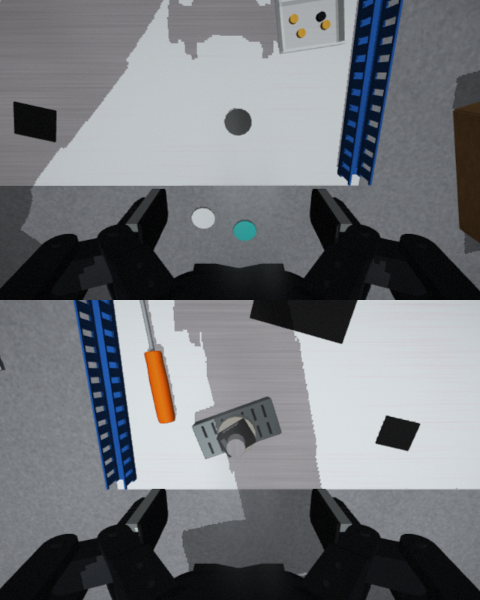

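View pics/w_stack.png

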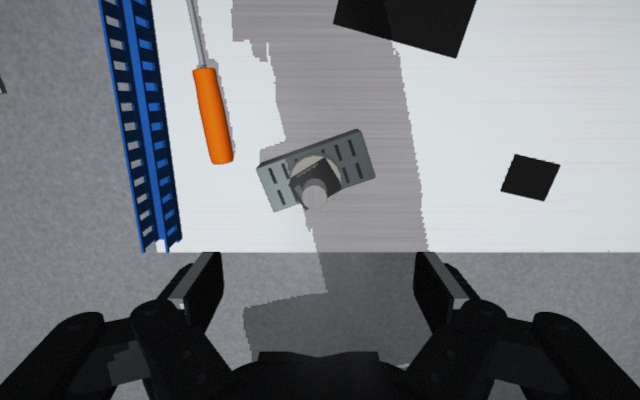

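The wrist view shows the black dot on the plate at about (317,163), with the white and turquoise look-alikes off the plate. The stack shows the capacitor at (315,194), the relay below it at (313,182), the sounder at (318,172) and the supply at (316,170). Next I take a closer look at the stack.

```bash
python3 - <<'E'
from h import *
robot.move_pose([0.435,0.254,0.27],[180,0,0])
im,cal=snap("wrist","w_s2")
u,v=project(cal,[.5,.254,.064])[0].astype(int); print(u,v)
x0,y0=max(u-100,0),max(v-75,0)
cv2.imwrite("pics/crop2.png",cv2.resize(im[y0:y0+150,x0:x0+200],None,fx=4,fy=4,interpolation=cv2.INTER_CUBIC)); print(x0,y0)
E
```

```text
317 106
217 31
```

View pics/crop2.png

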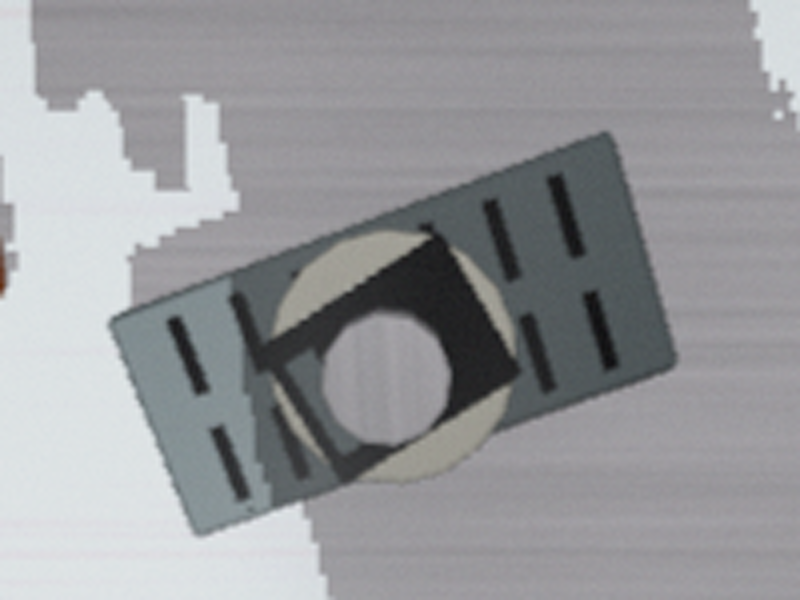

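The crop shows the capacitor top at (387,377), the relay corners at (437,237), (520,373), (343,485) and (262,362), the sounder at about (395,357), and the supply corners at (112,320), (605,132), (677,365) and (200,535).

```bash
cat >>h.py <<'E'
def go(p,yaw,far=False):
    """joint move to a tool-down pose; of yaw and yaw+-180 takes the one nearest"""
    q=robot.observe()['q']; best=None
    for y in (yaw,yaw-180,yaw+180):
        s=robot.ik(p,[180,0,y])
        if s is not None and (best is None or abs(s-q).max()<best[0]): best=(abs(s-q).max(),y)
    robot.move_pose(p,[180,0,best[1]]); return best[1]
def pick(xy,yaw,ztip,lift,open_=0.085):
    """yaw: tool yaw; ztip: height of closed fingertips at the grasp"""
    robot.set_gripper(open_)
    y=go([*xy,lift],yaw); z=ztip+robot.tip_reach
    hit=robot.line_to([*xy,z],vel=0.12,guard=8)
    robot.set_gripper(0.0); o=robot.observe()
    print('hit',hit,'tip z',o['tool_pos'][2]-robot.tip_reach,'width',o['gripper_width'],'F',o['gripper_force'],'t',o['time'])
    robot.line_to([*xy,lift],vel=0.12)
    print('lifted width',robot.observe()['gripper_width'],'yaw',y,'ft',robot.observe()['ft_force'])
    return y
E
python3 - <<'E'
from h import *
im=cv2.imread('pics/w_s2.png'); cal=robot.get_calibration("wrist")
P=lambda a,z: rays(cal,[217,31]+(np.array(a)+.5)/4-.5,z)[:,:2]
print('cap',P([[387,377]],.122),'rad',np.ptp(P([[323,377],[451,377]],.122),axis=0))
for n,a,z in(('relay',[[437,237],[520,373],[343,485],[262,362]],.092),('sup',[[112,320],[605,132],[677,365],[200,535]],.036)):
    p=P(a,z); d=np.diff(np.r_[p,p[:1]],axis=0)
    print(n,p.mean(0),(np.hypot(*d.T)*1000).round(1),(np.degrees(np.arctan2(d[:,1],d[:,0]))%180).round(1))
print('snd',P([[395,357]],.064),np.ptp(P([[272,357],[518,357]],.064),axis=0))
w,c=cv2.imread('pics/w_dot.png'),None
E
```

```text
cap [[0.49113719 0.25673952]] rad [1.76645293e-05 2.10722493e-02]
relay [0.49074773 0.25661537] [28.8 39.5 27.4 39.4] [ 32.9 122.2  32.6 124.3]
sup [0.49192044 0.25617939] [116.9  53.  117.7  52.5] [109.8  20.6 109.6  19.6]
snd [[0.49052769 0.25590276]] [4.29894460e-05 5.10129955e-02]
```

```bash
cat >>h.py <<'E'
def place(xy,yaw,ztip,bottom,lift,off=(0,0)):
    """ztip,bottom: fingertip and underside heights at the grasp; off: part centre minus TCP, world, as now held"""
    xy=np.subtract(xy,off); y=go([*xy,lift],yaw); z=ztip+robot.tip_reach-bottom+0.007
    robot.line_to([*xy,z+0.015],vel=0.15); robot.pause(0.2)
    hit=robot.line_to([*xy,z-0.0015],vel=0.03,guard=4)
    o=robot.observe(); print('touch',hit,'dz',o['tool_pos'][2]-z)
    robot.set_gripper(min(0.085,o['gripper_width']+0.03)); robot.pause(0.1)
    robot.line_to([*xy,lift],vel=0.15); print('t',robot.observe()['time'],'yaw',y)
E
python3 - <<'E'
from h import *
pick((0.491,0.2566),0,0.098,0.26,0.06)
snap("wrist","held1")
E
```

```text
hit False tip z 0.09884598322431071 width 0.020142683650206654 F 58.804247975349426 t 8.3833
lifted width 0.02002926404875724 yaw 0 ft [ 0.38152313  0.49832074 -1.37387395]
```

View pics/held1.png

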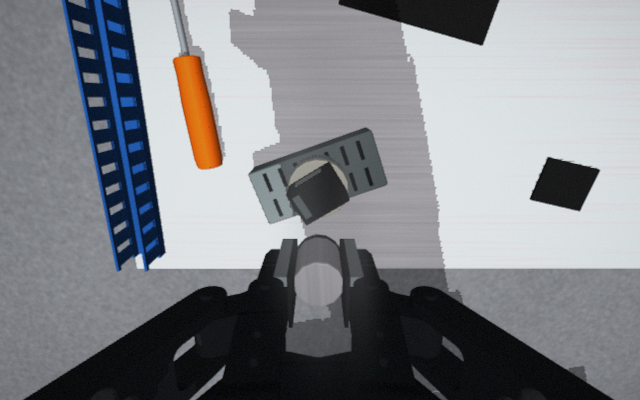

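The capacitor is held upright at (318,280) and the rest of the stack is undisturbed. Placing it.

```bash
python3 - <<'E'
from h import *
place((0.4787,-0.2776),0,0.0988,0.092,0.26)
robot.line_to([0.42,-0.2776,0.26],vel=0.15)
a,ca=snap("wrist","p1"); u,v=project(ca,[.4787,-.2776,.02])[0].astype(int)
go([0.435,0.2566,0.27],0)
b,cb=snap("wrist","s3"); s,t=project(cb,[.491,.2566,.064])[0].astype(int)
f=lambda i,x,y: cv2.resize(i[max(y-60,0):max(y-60,0)+120,x-75:x+75],(600,480))[:,:400+0] if 0 else cv2.resize(i[max(y-60,0):max(y-60,0)+120,x-75:x+75],(400,320))
cv2.imwrite("pics/c3.png",np.hstack([f(a,u,v),f(b,s,t)])); print(u,v,s,t)
E
```

```text
touch True dz 7.788705644243277e-05
t 14.9667 yaw -180
318 231 319 242
```

View pics/c3.png

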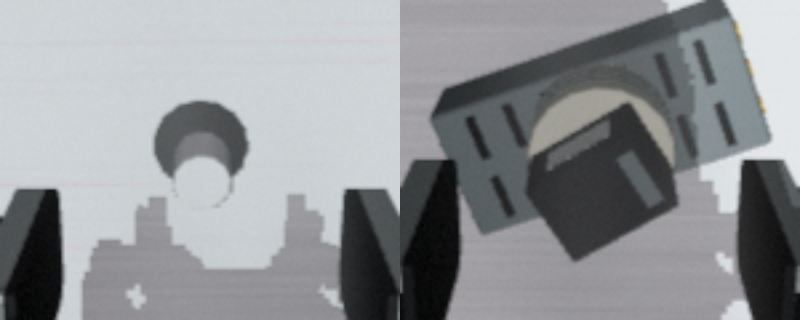

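```bash
python3 - <<'E'
from h import *
cal=robot.get_calibration("wrist"); o=robot.observe(); print(o['tcp_rot'],o['tool_pos'])
P=lambda a,z,o,c: rays(c,np.array(o)+np.array(a)/(400/150),z)[:,:2]
p=P([[228,104],[278,203],[175,260],[127,168]],.092,(319-75,242-60),cal)
d=np.diff(np.r_[p,p[:1]],axis=0); print(p.mean(0),(np.hypot(*d.T)*1000).round(1),(np.degrees(np.arctan2(d[:,1],d[:,0]))%180).round(1))
R=cv2.Rodrigues(cal['rvec'])[0]; c2=dict(cal); c2['tvec']=np.ravel(cal['tvec'])-R@(np.array([.42,-.2776,.26])-o['tool_pos'])
print('cap',P([[203,183]],.037,(243,171),c2),'pad',P([[200,147]],.007,(243,171),c2))
E
```

```text
[-1.79989330e+02  2.00759944e-03  1.79927198e+02] [0.43547098 0.25587621 0.26993864]
[0.48571565 0.25662285] [37.3 38.7 35.9 38. ] [ 25.6 121.9  24.2 124.2]
cap [[ 0.48020306 -0.27721164]] pad [[ 0.4782647  -0.27832025]]
```

The capacitor is within about 2 mm of its pad centre and the relay has not moved. Relay next.

```bash
python3 - <<'E'
from h import *
pick((0.4905,0.2568),123,0.069,0.26,0.06)
snap("wrist","held2")
z=0.0698
place((0.4787,0.0034),77,0.0695,0.064,0.26)
y=robot.observe()['tcp_rot'][2]; t=np.radians(y)
p=robot.observe()['tool_pos']; robot.line_to([p[0]-.05*np.cos(t),p[1]-.05*np.sin(t),.27],vel=0.15)
a,ca=snap("wrist","p2"); u,v=project(ca,[.4787,.0034,.02])[0].astype(int)
b=cv2.imread('pics/held2.png')
cv2.imwrite("pics/c4.png",np.hstack([cv2.resize(a[v-60:v+60,u-75:u+75],(500,400),interpolation=cv2.INTER_CUBIC),cv2.resize(b[:,160:480],(300,375))[:,:],][:1])); print(u,v,y)
cv2.imwrite("pics/c4.png",np.hstack([cv2.resize(a[v-60:v+60,u-75:u+75],(500,400)),cv2.resize(b[:,200:440],(240,400))]))
E
```

```text
hit False tip z 0.0699639600058464 width 0.028882008566816858 F 60.32401442527771 t 20.2417
lifted width 0.02873355315601829 yaw 123 ft [ 0.15212962 -0.22702446 -0.75987491]
touch True dz 0.000436684457846781
t 26.1417 yaw 77
319 122 76.99721621485955
```

View pics/c4.png

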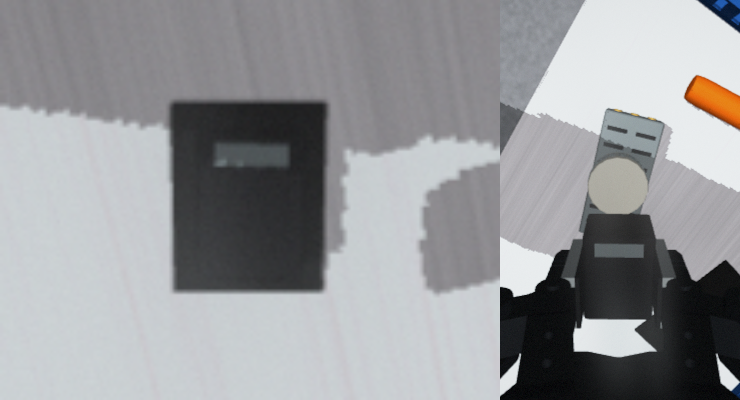

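The relay sits square on its pad. Because it is black on black, I enhance the contrast while looking at the sounder.

```bash
python3 - <<'E'
from h import *
im=cv2.imread('pics/p2.png'); c=im[62:182,244:394].astype(float)
c=np.clip((c-15)*5,0,255).astype(np.uint8)
y=go([0.435,0.2566,0.27],0)
b,cb=snap("wrist","s4"); np.save('s4.npy',[*np.ravel(cb['rvec']),*np.ravel(cb['tvec'])])
u,v=project(cb,[.491,.2566,.05])[0].astype(int); y0=max(v-60,0); print(y,u,v,y0)
cv2.imwrite("pics/c5.png",np.hstack([cv2.resize(c,(400,320)),cv2.resize(b[y0:y0+120,u-75:u+75],(400,320))]))
E
```

```text
-180 319 236 176
```

View pics/c5.png

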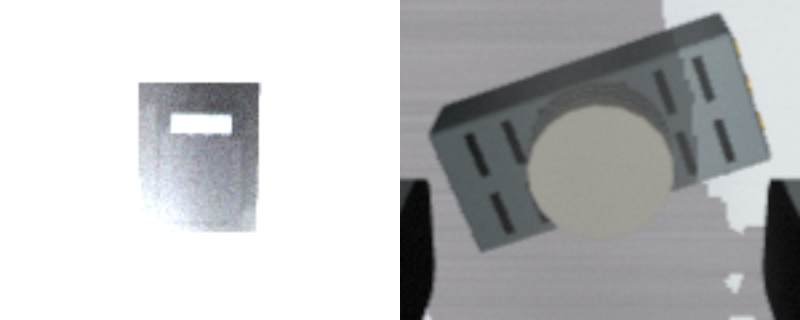

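Inside the pad outline, the relay's edges are at about x 152–247 and y up to 218, so it is centred to within 1–2 mm. The sounder is at (200,172) in the right crop.

```bash
python3 - <<'E'
from h import *
_,cal=snap("wrist"); P=lambda a,z: rays(cal,np.array([244,176])+(np.array(a)+.5)/(8/3)-.5,z)[:,:2]
c=P([[200,172]],.064)[0]; print(c)
c=(c+[0.4905,0.2559])/2
# supply's own axis: close across its short side so the fingers stay clear of nothing below the tips
pick(c,110,0.041,0.25,0.085)
place((0.6787,-0.1266),110,0.0418,0.036,0.25)
y=robot.observe()['tcp_rot'][2]; t=np.radians(y)
p=robot.observe()['tool_pos']; robot.line_to([p[0]-.05*np.cos(t),p[1]-.05*np.sin(t),.27],vel=0.15)
a,ca=snap("wrist","p3"); u,v=project(ca,[.6787,-.1266,.035])[0]; print(u,v,project(ca,[.6787,-.1266,.007])[0])
np.savez('p3.npz',**{k:np.ravel(x) for k,x in ca.items()})
E
```

```text
[0.48821522 0.25584991]
hit False tip z 0.04192886120999795 width 0.05011351129150416 F 62.71776795387268 t 31.125
lifted width 0.05008377400438927 yaw 110 ft [-0.01324285  0.533384   -1.92103233]
touch True dz 0.00021127341440500824
t 37.5833 yaw 110
319.63090343447266 124.64482534376458 [319.55101136 122.37952216]
```

```bash
python3 - <<'E'
from h import *
im=cv2.imread('pics/p3.png')[60:190,230:410]
y=go([0.435,0.2566,0.27],0)
b,cb=snap("wrist","s5"); np.savez('s5.npz',**{k:np.ravel(x) for k,x in cb.items()})
u,v=project(cb,[.491,.2566,.036])[0].astype(int); y0=max(v-65,0); print(y,u,v,y0)
cv2.imwrite("pics/c6.png",np.hstack([cv2.resize(im,None,fx=2,fy=2),cv2.resize(b[y0:y0+130,u-90:u+90],None,fx=2,fy=2)]))
E
```

```text
-180 319 230 165
```

View pics/c6.png

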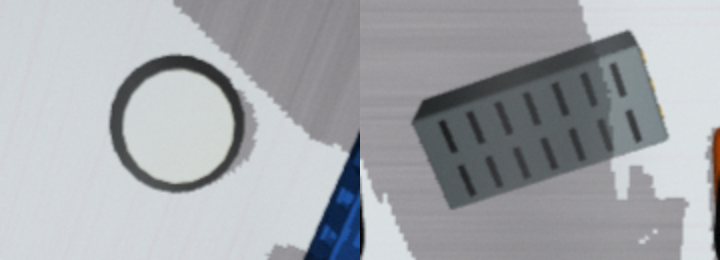

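The sounder is concentric on its pad once parallax is allowed for, and the supply is clear with its top corners readable.

```bash
python3 - <<'E'
from h import *
_,cal=snap("wrist")
p=rays(cal,np.array([229,165])+(np.array([[53,122],[277,45],[307,138],[92,209]])+.5)/2-.5,.036)[:,:2]
d=np.diff(np.r_[p,p[:1]],axis=0); print(p.mean(0),(np.hypot(*d.T)*1000).round(1),(np.degrees(np.arctan2(d[:,1],d[:,0]))%180).round(1))
pick((0.491,0.256),110,0.010,0.25,0.085)
snap("wrist","held4")
place((0.6597,0.1637),75.5,0.0108,0.004,0.25)
y=robot.observe()['tcp_rot'][2]; t=np.radians(y)
q=robot.observe()['tool_pos']; robot.line_to([q[0]-.05*np.cos(t),q[1]-.05*np.sin(t),.27],vel=0.15)
a,_=snap("wrist","p4"); g,_=snap("top","top4"); b=cv2.imread('pics/held4.png')
cv2.imwrite("pics/c7.png",np.hstack([cv2.resize(a[20:270,190:450],(416,400)),cv2.resize(g[90:250,140:280],(350,400))]))
E
```

```text
[0.49026957 0.25641768] [117.8  51.8 117.5  52.2] [109.8  19.4 109.9  19.7]
hit False tip z 0.010717324596274308 width 0.0528112578428908 F 65.10263800621033 t 43.3333
lifted width 0.05276480276295186 yaw 110 ft [-0.37251024  0.91431701 -3.55638714]
touch True dz -8.13552932716205e-05
t 49.3167 yaw 75.5
```

View pics/c7.png

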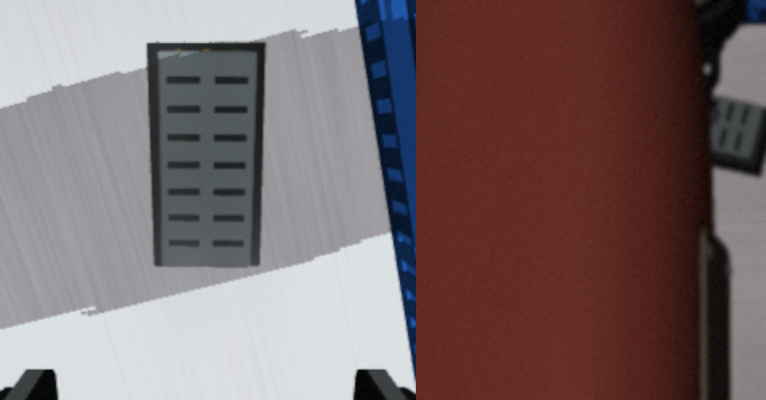

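```bash
python3 - <<'E'
from h import *
_,cal=snap("wrist")
Q=lambda a,z: rays(cal,np.array([190,20])+(np.array(a)+.5)/1.6-.5,z)[:,:2]
p=Q([[157,52],[255,52],[252,265],[161,265]],.039); print('sup',p.mean(0),np.hypot(*np.diff(p,axis=0).T))
f=Q([[148,43],[265,43]],.007); print('pad far edge mid',f.mean(0), 'centre', f.mean(0)-.068*np.array([np.cos(np.radians(75.5)),np.sin(np.radians(75.5))]))
E
```

```text
sup [0.65890198 0.16488306] [0.05210482 0.11727553 0.05433807]
pad far edge mid [0.67585097 0.2300227 ] centre [0.65882513 0.16418866]
```

The supply is within about 1 mm of its pad centre and square. All four parts are placed, so I'm handing in.

```bash
python3 -c "
from h import *
robot.pause(0.3); print(robot.job_done())"
```

```text
the job is handed in; nothing more can be done
None
```

The job is handed in: all four parts stand upright on their own pads, each within about 2 mm of centre by the camera checks, with the two rectangular parts square to theirs; the arm never went near the screwdriver or screw box, and the hand-in gave no verdict.

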